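# Line up the pantry things by height

## Robot

A 6-joint arm with a two-finger parallel gripper is mounted at the origin on a cart in front of the work surface, level with it; the furniture and walls round the work are solid. World frame = base frame: x ahead of the robot, y to its left, z up, the work surface at z = 0. Lengths are in mm, angles in degrees, forces in N, time in s.
With the tool pointing down it reaches from about 300 to 850 mm from the base axis. Payload 4.2 kg.
Tool frame: the origin (TCP) lies at the very end of the fingers, on their centre line; the grasp point (between the pads) lies 19 mm behind it (env.grip_depth is the distance from the TCP to the grasp point, in mm); z points along the fingers, y is the line along which they close (so a half turn about z gives the same grasp; the last joint's range is limited). The gripper opens to 91 mm and grips with 3 to 60 N. Pads are 32 mm wide; open, the fingers measure 118 mm over their backs; the gripper's body (76 mm by 178 mm) begins 60 mm behind the grasp point.
Start: joints at [-67.494, 18.312, 89.639, -0, 72.044, -1.146], TCP at [230.681, -526.716, 213.976] pointing down, gripper open.
Joint ranges: [-177.97, 177.97], [-48.28, 115.42], [12.27, 149.76], [-77.06, 257.06], [2.81, 150.46], [-146.56, 146.56]. Speed limits (degrees/s): [147.25, 147.25, 180, 180, 180, 180].

## Interface

Orientations are given as [roll, pitch, yaw] about the fixed x, y, z axes, in that order (R = Rz(yaw) Ry(pitch) Rx(roll)).
In Python, from workcell import env, cams gives the robot as it stands.
- The arm moves only by the tool apply_moves, never from a script. Its argument "deltas" is a list of rows, each a list of 5 numbers: the shift along the tool's x, y, z in m, then the turn about the tool's z in rad, then the opening, from -1 (shut) to 1 (fully open), so that 0 is half open. In form: [[tx, ty, tz, roll, gripper], ...]. A call has 1 to 5 rows; each row is the pose to reach, as a shift and turn from the pose commanded when the call began, along the tool's axes at that moment; what a row does not reach only later rows make up. A row lasts 1/10 s, in which the tool goes at most 50 mm and 8.59 degrees, less where a joint would pass 70% of its speed; a pose out of reach is approached as far as the arm can. A call with a gripper value outside its range is refused whole. The fingers move at their own pace and stop on an object; "grip_force" is the grip in N (left out, the last holds). Time passes only in rows, so rows that repeat a pose let the fingers close. It gives the time, the measured TCP pose, the force, the opening and the grip force at its end, in the units of the state.
- env.state(): the state, without advancing time (a new reading comes with each control period).
- cams.grab_frame(name): name is "side" or "top"; returns the picture (400x640x3 uint8, blue, green, red); there is no depth.
- cams.get_calibration(name): a dict with "mtx" (3x3 intrinsics, pixels), "k1" (the pictures are not rectified: a ray, as slopes to the right and down, at radius r is drawn at 1 + k1 r^2 times it, then the intrinsics apply), "eye" and "attitude" of the camera in the world. Camera axes: x right, y down, z forward; pixel columns grow to the right and rows downward; lengths in mm; the calibration is good to about 2 mm. A picture is of the moment at which its call begins. get_calibration takes no time and is no camera call.
- env.job_done(): hands the job in; it is judged then, once.
The state is a dict: "time_s": time; "qpos": joint angles; "qvel": joint speeds; "effort": joint torques, N m; "ee_pos": TCP position; "ee_rot": TCP orientation; "force": force on the tool from outside, world axes, zero at the start; "torque": the same for the moment, N m; "gripper_width": finger opening in mm; "gripper_force": force on a finger pad.
Only numpy, scipy, OpenCV 4.12 (cv2) and the standard library are available. Lean on these libraries where they do the work, as an engineer would, in place of code of your own. Each camera call takes 0.05 s, during which the arm holds its last target. There are 200 camera calls.

## Task

Line up the spice jar, the tea tin and the two bottle stoppers in order of height on the board's four coasters: the tallest on the coaster next to the salt cellar, stepping down to the shortest on the coaster next to the kitchen timer. Stand each one upright, the same way up as now, in the middle of its coaster, and leave the salt cellar and the timer where they are.

Things in the scene. Friction and masses are not known exactly. Their poses are not given: they have to be found in the camera images.
- spice_center (a point): clear spice jar with a red screw cap, round, 42 mm across the body, 45 mm across the cap (top 21 mm), 106 mm tall: the tallest of the four. Take it by the upper body or cap. This point: on its axis, 53 mm above its foot. z points up. Stands loose on the worktop at the start, somewhere in the front row of four things; which is where changes.
- tea_tin_center (a point): small round dark red tea tin with a fixed lid, 58 mm across, 72 mm tall: second tallest. This point: on its axis, 36 mm above its foot. z points up. Stands loose on the worktop at the start, somewhere in the front row of four things; which is where changes.
- ball_stopper_center (a point): bottle stopper standing cork up: rounded pale wooden knob below, 36 mm across and 28 mm high, with a cork plug 20 mm across above it, 52 mm tall in all: third tallest. Take it by the cork (28 to 52 mm above its foot). This point: on its axis, 26 mm above its foot. z points up. Stands loose on the worktop at the start, somewhere in the front row of four things; which is where changes.
- flat_stopper_center (a point): bottle stopper standing cork up: flat white disc-like knob below, 35 mm across and 18 mm high, with a cork plug 20 mm across above it, 42 mm tall in all: the shortest. Take it by the cork (18 to 42 mm above its foot). This point: on its axis, 21 mm above its foot. z points up. Stands loose on the worktop at the start, somewhere in the front row of four things; which is where changes.
- coaster_1: round white ceramic coaster, 76 mm across and 5 mm thick, fixed on the oak board (430 x 100 x 14 mm) that lies across the worktop; its top is 19 mm above the worktop. Origin: centre of its underside, 14 mm above the worktop. z up. It is the leftmost place of the row as the robot sees it (+y end); neighbours along the row are about 110 mm apart.
- coaster_2: round white ceramic coaster, 76 mm across and 5 mm thick, fixed on the oak board (430 x 100 x 14 mm) that lies across the worktop; its top is 19 mm above the worktop. Origin: centre of its underside, 14 mm above the worktop. z up. Second place from the left.
- coaster_3: round white ceramic coaster, 76 mm across and 5 mm thick, fixed on the oak board (430 x 100 x 14 mm) that lies across the worktop; its top is 19 mm above the worktop. Origin: centre of its underside, 14 mm above the worktop. z up. Third place from the left.
- coaster_4: round white ceramic coaster, 76 mm across and 5 mm thick, fixed on the oak board (430 x 100 x 14 mm) that lies across the worktop; its top is 19 mm above the worktop. Origin: centre of its underside, 14 mm above the worktop. z up. The rightmost place of the row (-y end).
- salt_cellar: round turned oak salt cellar with a lid and a small knob, 89 mm across, 81 mm tall, loose on the worktop just beyond one end of the board, about 107 mm from the last coaster's centre; which end changes. Origin: centre of its underside.
- timer: round cream-coloured kitchen timer, 68 mm across, 48 mm tall, loose on the worktop just beyond the other end of the board, about 107 mm from the last coaster's centre. Origin: centre of its underside.

How it is judged (in metres and radians):
At the end, for the whole second after the job is handed in: From the salt cellar's end: spice jar, tea tin, ball stopper, flat stopper on the coasters, each axis within 14 mm of its coaster's centre, height within 5 mm of standing on it, upright within 0.1 rad, at rest; salt cellar and timer shifted by no more than 25 mm (((horizontal distance between salt_cellar and coaster_1 below 0.16 m and horizontal distance between spice_center and coaster_1 below 0.014 m and horizontal distance between tea_tin_center and coaster_2 below 0.014 m and horizontal distance between ball_stopper_center and coaster_3 below 0.014 m and horizontal distance between flat_stopper_center and coaster_4 below 0.014 m) or (horizontal distance between salt_cellar and coaster_4 below 0.16 m and horizontal distance between spice_center and coaster_4 below 0.014 m and horizontal distance between tea_tin_center and coaster_3 below 0.014 m and horizontal distance between ball_stopper_center and coaster_2 below 0.014 m and horizontal distance between flat_stopper_center and coaster_1 below 0.014 m)) and height (world z) of spice_center between 0.067 and 0.077 m and angle between each of spice_center, tea_tin_center, ball_stopper_center, flat_stopper_center's own z axis and vertical below 0.1 rad and linear speed of each of spice, tea_tin, ball_stopper, flat_stopper below 0.02 m/s and height (world z) of tea_tin_center between 0.05 and 0.06 m and height (world z) of ball_stopper_center between 0.04 and 0.05 m and height (world z) of flat_stopper_center between 0.035 and 0.045 m); the robot touches nothing.
It fails at once if the salt cellar is shifted by more than 25 mm (distance of salt_cellar from where it was at the start of the episode above 0.025 m).
It fails at once if the kitchen timer is shifted by more than 25 mm (distance of timer from where it was at the start of the episode above 0.025 m).
It also fails if it takes over 96 s, if anything falls off the work surface, if the arm or the gripper's body presses on something with over 40 N, if the wrist force passes 120 N, or if a joint passes its speed limit or range.

## Working session

There is one attempt and no reset: what is moved stays moved. The work goes in short steps, Python scripts to look and compute and a tool call to move; the robot and the scene stay as the last step left them, time stands still between calls to the robot, and variables do not carry over. Pictures are saved under pics/ and viewed, at most 14 in all, crops included, and the job is handed in when it is done.

Besides the shell and the picture viewer there is one more tool, called by a JSON object that holds its "name" and its "arguments", one argument or row to a line. apply_moves: Moves the arm, as the interface text tells. Its arguments: {"type":"object","properties":{"deltas":{"type":"array"},"grip_force":{"type":"number"}},"required":["deltas"]}

```bash
mkdir -p pics; ls; python3 - <<'E'
from workcell import env,cams
import cv2
for n in("side","top"):
    cv2.imwrite(f"pics/{n}0.png",cams.grab_frame(n)); print(n,cams.get_calibration(n))
print(env.state())
E
```

```text
pics
side {'mtx': array([[451.35175792,   0.        , 322.3663601 ],
       [  0.        , 451.35175792, 196.73601372],
       [  0.        ,   0.        ,   1.        ]]), 'k1': 0.014348039677162704, 'eye': array([ 489.32294145, -448.18904117,  937.77799548]), 'attitude': array([-151.39714991,   -0.65864081,   -8.93184695])}
top {'mtx': array([[406.10127566,   0.        , 320.38773606],
       [  0.        , 406.10127566, 206.69393153],
       [  0.        ,   0.        ,   1.        ]]), 'k1': -0.09721153798849921, 'eye': array([ 447.0726111 ,   35.77686839, 1190.84541505]), 'attitude': array([-1.75085292e+02,  6.26209330e-02, -8.90662253e+01])}
{'time_s': 0.1, 'qpos': array([-6.74958045e+01,  1.83474212e+01,  8.96985331e+01, -1.68875030e-04,
        7.20443267e+01, -1.14519813e+00]), 'qvel': array([-0.09091219, -0.0823993 , -0.27021732, -0.01132638, -0.02595666,
       -0.13808161]), 'effort': array([-1.92210546e-04, -4.13334775e+01, -2.32508790e+01,  7.28944922e-02,
        4.21377621e-02, -6.18842432e-05]), 'ee_pos': array([ 230.48997624, -526.29362026,  213.21592291]), 'ee_rot': array([-1.79909734e+02, -1.64383471e-03,  2.36494446e+01]), 'force': array([-0.13265694,  0.97239763,  0.23086728]), 'torque': array([-0.01685869, -0.01216057, -0.00124286]), 'gripper_force': 0.0, 'gripper_width': 91.30309514779982}
```

View pics/top0.png

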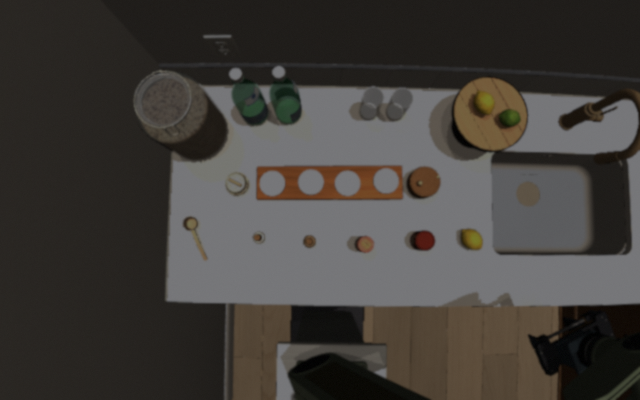

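View pics/side0.png

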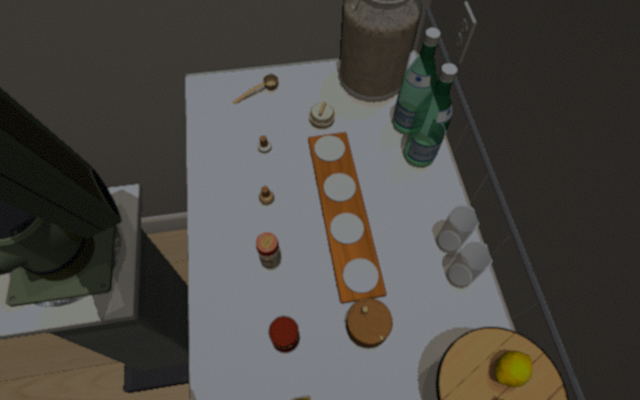

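Left of the top picture is +y. The timer (236,183) is at the +y end and the salt cellar (424,182) at the −y end. The front row from left is flat (259,238), ball (309,241), spice (364,244), tea (423,240). So spice goes to coaster 4, tea to 3, ball to 2 and flat to 1.

```bash
cat > h.py <<'E'
from workcell import env,cams
import cv2,numpy as np
from scipy.spatial.transform import Rotation as Ro
C={n:cams.get_calibration(n) for n in("side","top")}
def ray(n,p):
    c=C[n]; u=cv2.undistortPoints(np.array([[p]],float),c['mtx'],np.array([c['k1'],0,0,0,0]))[0,0]
    return c['eye'],Ro.from_euler('xyz',c['attitude'],degrees=True).as_matrix()@[*u,1]
def plane(n,p,z):
    e,d=ray(n,p); return (e+d*(z-e[2])/d[2])
def proj(n,P):
    c=C[n]; R=Ro.from_euler('xyz',c['attitude'],degrees=True).as_matrix().T
    return cv2.projectPoints(np.array([P],float),cv2.Rodrigues(R)[0],-R@c['eye'],c['mtx'],np.array([c['k1'],0,0,0,0]))[0][0,0]
def blobs(m,off,amin=5):
    k,l,s,c=cv2.connectedComponentsWithStats(m.astype(np.uint8))
    return [(c[i]+off,s[i]) for i in range(1,k) if s[i,4]>=amin]
E
python3 - <<'E'
from h import *
a=cv2.imread("pics/top0.png");b=cv2.imread("pics/side0.png")
g=lambda i:np.clip(i.astype(float)*1.8,0,255).astype(np.uint8)
cv2.imwrite("pics/tc.png",cv2.resize(g(a[155:265,225:445]),None,fx=3.6,fy=3.6,interpolation=cv2.INTER_CUBIC))
cv2.imwrite("pics/sc.png",cv2.resize(g(b[90:360,230:410]),None,fx=2.2,fy=2.2,interpolation=cv2.INTER_CUBIC))
for n,i,(x0,y0,x1,y1),sat in(("top",a,(255,160,405,205),90),("side",b,(310,130,385,300),90)):
    hsv=cv2.cvtColor(i[y0:y1,x0:x1],cv2.COLOR_BGR2HSV)
    for c,s in blobs((hsv[...,1]<sat)&(hsv[...,2]>90),[x0,y0],200): print(n,c.round(1),s,plane(n,c,19).round(1))
x0,y0,x1,y1=240,225,440,256
hsv=cv2.cvtColor(a[y0:y1,x0:x1],cv2.COLOR_BGR2HSV)
for c,s in blobs((hsv[...,1]>70),[x0,y0],5): print("top",c.round(1),s,[plane("top",c,z)[:2].round(1) for z in(0,42,52,72,106)])
x0,y0,x1,y1=250,125,305,355
hsv=cv2.cvtColor(b[y0:y1,x0:x1],cv2.COLOR_BGR2HSV)
for c,s in blobs((hsv[...,1]>70),[x0,y0],5): print("side",c.round(1),s,[plane("side",c,z)[:2].round(1) for z in(0,42,52,72,106)])
E
```

```text
top [328.7 180.4] [   0    0  150   45 1842] [625.1  15.6  19. ]
top [310.5 181.6] [ 43   9  26  26 544] [620.6  68.8  19. ]
top [385.6 180.5] [118   8  26  26 538] [ 627.8 -150.4   19. ]
top [271.8 183. ] [  4  10  26  27 539] [615.  181.5  19. ]
top [347.1 182.8] [ 79  10  27  26 541] [618.8 -37.9  19. ]
side [362.3 174.7] [   0    0   75  157 3983] [681.1  90.2  19. ]
side [319.4 249.5] [   0   24   30  146 2219] [550.8 -83.3  19. ]
side [339.2 187. ] [ 13  43  33  29 748] [620.5  64.9  19. ]
side [346.6 228. ] [ 20  83  34  31 851] [618.7 -41.5  19. ]
side [360.3 275.2] [ 33 128  36  35 992] [ 627.6 -153.9   19. ]
top [422.4 240.1] [170   6  25  19 374] [array([ 455.6, -262.8]), array([ 455.3, -252.3]), array([ 455.2, -249.8]), array([ 455.1, -244.7]), array([ 454.9, -236.2])]
top [257.1 237.4] [14 10  7  6 36] [array([456.1, 222.8]), array([455.8, 216.2]), array([455.7, 214.6]), array([455.5, 211.5]), array([455.3, 206.1])]
top [309.1 241.1] [64 11 11 11 97] [array([448. ,  70.1]), array([448. ,  68.9]), array([448. ,  68.6]), array([448. ,  68.1]), array([448. ,  67.1])]
top [364.2 243.9] [115  11  19  17 232] [array([442.2, -91.2]), array([442.4, -86.8]), array([442.4, -85.7]), array([442.5, -83.6]), array([442.6, -79.9])]
side [263.1 140.8] [10 11  7 11 58] [array([455.9, 237.2]), array([457.4, 206.5]), array([457.8, 199.2]), array([458.5, 184.6]), array([459.7, 159.7])]
side [265.8 195.6] [ 10  61  14  18 175] [array([447.6,  78.3]), array([449.5,  54.7]), array([449.9,  49.1]), array([450.8,  37.8]), array([452.3,  18.8])]
side [267.  247.1] [  6 108  22  34 519] [array([437.6, -52.5]), array([439.9, -70.2]), array([440.5, -74.4]), array([441.6, -82.9]), array([443.5, -97.2])]
side [283.9 333.5] [ 19 192  30  35 814] [array([ 453.3, -245. ]), array([ 454.9, -254.1]), array([ 455.3, -256.3]), array([ 456. , -260.6]), array([ 457.3, -268. ])]
```

View pics/tc.png

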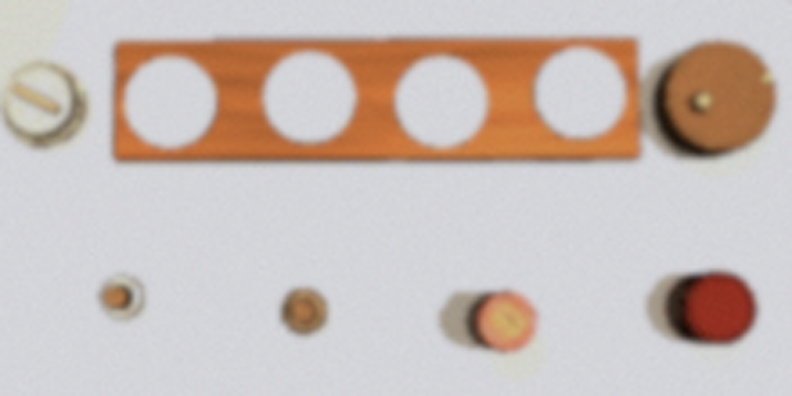

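View pics/sc.png

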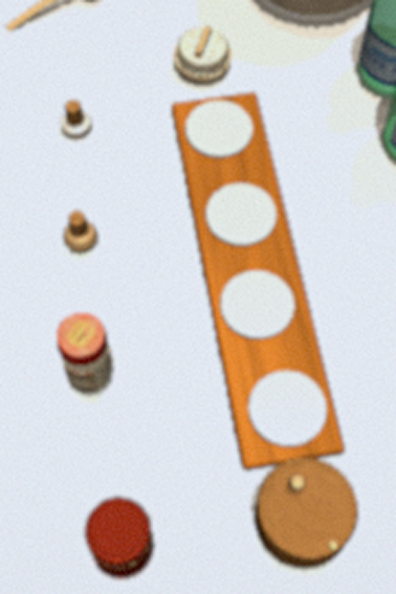

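```bash
python3 - <<'E'
from h import *
f=lambda n,p,z:print(n,p,z,plane(n,p,z).round(1))
T=lambda x,y:(225+(x+.5)/3.6-.5,155+(y+.5)/3.6-.5); S=lambda x,y:(230+(x+.5)/2.2-.5,90+(y+.5)/2.2-.5)
print("spice");f("top",T(507,321),106);f("side",S(82,331),106)
print("tea");f("top",T(719,307),72);f("side",S(118,530),72)
print("ball");f("top",T(304,311),20);f("side",S(78,217),50);f("side",S(80,238),12)
print("flat");f("top",T(115,296),40);f("top",T(122,297),15);f("side",S(73,105),41);f("side",S(76,127),14)
print("c1");f("side",S(219,127.5),19);f("top",(271.8,183),19)
print("salt");f("side",S(306,508),70);f("top",T(719,96),70)
E
```

```text
spice
top (365.47222222222223, 243.80555555555554) 106 [443.  -83.3 106. ]
side (267.0, 240.18181818181816) 106 [444.9 -82.5 106. ]
tea
top (424.3611111111111, 239.91666666666669) 72 [ 455.7 -250.4   72. ]
side (283.3636363636364, 330.6363636363636) 72 [ 455.6 -255.2   72. ]
ball
top (309.0833333333333, 241.02777777777777) 20 [448.1  69.6  20. ]
side (265.1818181818182, 188.36363636363637) 50 [450.2  69.   50. ]
side (266.09090909090907, 197.9090909090909) 12 [448.1  65.3  12. ]
flat
top (256.5833333333333, 236.86111111111111) 40 [457.2 218.1  40. ]
top (258.52777777777777, 237.13888888888889) 15 [456.8 216.4  15. ]
side (262.9090909090909, 137.45454545454544) 41 [457.9 217.1  41. ]
side (264.27272727272725, 147.45454545454544) 14 [457.5 206.4  14. ]
c1
side (329.27272727272725, 147.6818181818182) 19 [615.8 178.6  19. ]
top (271.8, 183) 19 [614.9 181.5  19. ]
salt
side (368.8181818181818, 320.6363636363636) 70 [ 618.4 -261.    70. ]
top (424.3611111111111, 181.30555555555554) 70 [ 619.6 -251.7   70. ]
```

{"name": "apply_moves", "arguments": {
  "deltas": [
    [0.034, -0.029, 0, -0.14, 1],
    [0.068, -0.058, 0, -0.28, 1],
    [0.102, -0.088, 0, -0.42, 1],
    [0.136, -0.118, 0, -0.56, 1],
    [0.17, -0.147, 0, -0.7, 1]
  ],
  "grip_force": 15
}}

```text
time_s: 0.6
ee_pos: [327.6, -322.0, 213.7]
ee_rot: [-180.0, -0.0, 64.1]
force: [0.3, 0.3, -0.0]
gripper_width: 91.1
gripper_force: 0.0
```

{"name": "apply_moves", "arguments": {
  "deltas": [
    [0.048, 0, 0, -0.1, 1],
    [0.096, 0, 0, -0.2, 1],
    [0.144, 0, 0, -0.3, 1],
    [0.192, 0, 0, -0.4, 1],
    [0.24, -0.002, 0, -0.458, 1]
  ]
}}

```text
time_s: 1.1
ee_pos: [432.2, -105.8, 213.8]
ee_rot: [180.0, 0.0, 90.2]
force: [0.8, -0.3, 0.4]
gripper_width: 91.0
gripper_force: 0.0
```

{"name": "apply_moves", "arguments": {
  "deltas": [
    [0, 0, 0, 0, 1],
    [0, 0, 0, 0, 1]
  ]
}}

```text
time_s: 1.3
ee_pos: [431.7, -106.9, 213.6]
ee_rot: [-179.9, 0.0, 90.2]
force: [-0.0, 0.0, -0.4]
gripper_width: 91.3
gripper_force: 0.0
```

{"name": "apply_moves", "arguments": {
  "deltas": [
    [0.024, 0.012, 0.02, 0, 1],
    [0.024, 0.012, 0.06, 0, 1],
    [0.024, 0.012, 0.1, 0, 1],
    [0.024, 0.012, 0.13, 0, 1],
    [0.024, 0.012, 0.141, 0, 1]
  ]
}}

```text
time_s: 1.8
ee_pos: [441.0, -84.8, 70.3]
ee_rot: [-179.6, -0.0, 89.8]
force: [0.0, 0.3, 1.0]
gripper_width: 91.4
gripper_force: 0.0
```

{"name": "apply_moves", "arguments": {
  "deltas": [
    [0, 0, 0, 0, 0.4],
    [0, 0, 0, 0, 0.2],
    [0, 0, 0, 0, 0],
    [0, 0, 0, 0, -0.2],
    [0, 0, 0, 0, -0.4]
  ]
}}

```text
time_s: 2.3
ee_pos: [444.3, -83.8, 73.8]
ee_rot: [179.9, 0.0, 90.0]
force: [-0.3, 0.3, -0.6]
gripper_width: 54.5
gripper_force: 0.0
```

{"name": "apply_moves", "arguments": {
  "deltas": [
    [0, 0, 0, 0, -1],
    [0, 0, 0, 0, -1],
    [0, 0, 0, 0, -1],
    [0, 0, 0, 0, -1]
  ]
}}

```text
time_s: 2.7
ee_pos: [443.9, -83.7, 73.3]
ee_rot: [180.0, 0.0, 90.0]
force: [-1.3, 0.5, 3.9]
gripper_width: 44.4
gripper_force: 15.0
```

{"name": "apply_moves", "arguments": {
  "deltas": [
    [0, 0, -0.015, 0, -1],
    [0, 0, -0.04, 0, -1],
    [0, 0, -0.065, 0, -1],
    [0, 0, -0.08, 0, -1],
    [0, 0, -0.08, 0, -1]
  ],
  "grip_force": 25
}}

```text
time_s: 3.2
ee_pos: [445.1, -83.9, 154.4]
ee_rot: [179.8, 0.1, 90.0]
force: [0.2, 0.3, -2.1]
gripper_width: 43.9
gripper_force: 25.0
```

{"name": "apply_moves", "arguments": {
  "deltas": [
    [-0.008, 0.02, 0, 0, -1],
    [-0.022, 0.06, 0, 0, -1],
    [-0.037, 0.1, 0, 0, -1],
    [-0.05, 0.14, 0, 0, -1],
    [-0.063, 0.17, 0, 0, -1]
  ]
}}

```text
time_s: 3.7
ee_pos: [615.3, -147.1, 150.7]
ee_rot: [-179.9, -0.0, 90.0]
force: [-0.0, 0.8, -1.2]
gripper_width: 43.6
gripper_force: 25.0
```

{"name": "apply_moves", "arguments": {
  "deltas": [
    [-0.005, 0.014, 0, 0, -1],
    [-0.005, 0.014, 0, 0, -1],
    [-0.005, 0.014, 0.0, 0, -1],
    [-0.005, 0.014, 0.0, 0, -1]
  ]
}}

```text
time_s: 4.1
ee_pos: [626.3, -151.2, 152.2]
ee_rot: [-179.9, -0.0, 90.0]
force: [-0.3, 0.8, -1.5]
gripper_width: 43.9
gripper_force: 25.0
```

```bash
python3 - <<'E'
from h import *
print(env.state()['ee_pos'])
a=cams.grab_frame("side")
cv2.imwrite("pics/s1.png",cv2.resize(cv2.convertScaleAbs(a[90:380,200:480],alpha=1.8),None,fx=2,fy=2))
E
```

```text
[ 626.28473986 -151.15403501  152.21524961]
```

View pics/s1.png

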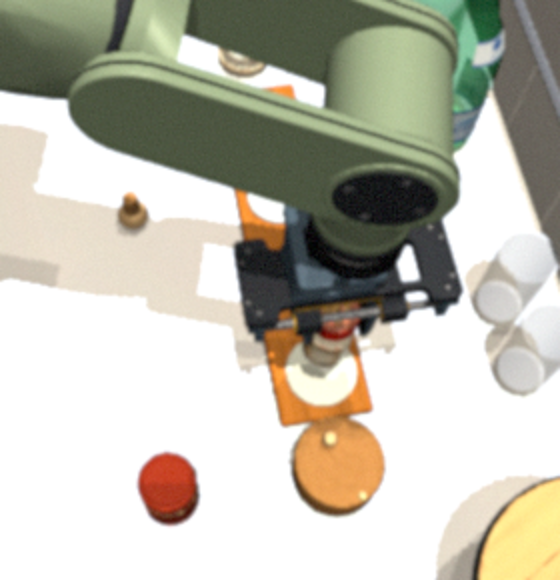

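The side view shows the jar upright in the fingers above coaster 4 (jar at about (325,345) in the crop, coaster at (320,372)). Next step is to lower it.

{"name": "apply_moves", "arguments": {
  "deltas": [
    [-0.001, 0.001, 0.02, 0, -1],
    [-0.001, 0.001, 0.04, 0, -1],
    [-0.001, 0.001, 0.05, 0, -1],
    [-0.001, 0.001, 0.055, 0, -1],
    [-0.001, 0.001, 0.055, 0, -1]
  ]
}}

```text
time_s: 4.65
ee_pos: [628.4, -152.5, 97.8]
ee_rot: [-180.0, -0.0, 90.0]
force: [1.0, -0.3, -1.0]
gripper_width: 44.1
gripper_force: 25.0
```

{"name": "apply_moves", "arguments": {
  "deltas": [
    [0, 0, 0.002, 0, -1],
    [0, 0, 0.003, 0, -1],
    [0, 0, 0.004, 0, -1],
    [0, 0, 0.004, 0, -1]
  ]
}}

```text
time_s: 5.05
ee_pos: [628.9, -152.8, 94.2]
ee_rot: [180.0, 0.0, 90.0]
force: [-0.2, 0.4, -0.8]
gripper_width: 43.9
gripper_force: 25.0
```

{"name": "apply_moves", "arguments": {
  "deltas": [
    [0, 0, 0.001, 0, -1],
    [0, 0, 0.002, 0, -1],
    [0, 0, 0.002, 0, -1]
  ]
}}

```text
time_s: 5.35
ee_pos: [628.9, -152.8, 92.4]
ee_rot: [180.0, 0.0, 90.0]
force: [-1.9, 0.5, 2.5]
gripper_width: 44.1
gripper_force: 25.0
```

{"name": "apply_moves", "arguments": {
  "deltas": [
    [0, 0, 0, 0, -0.2],
    [0, 0, 0, 0, 0.2],
    [0, 0, 0, 0, 0.6],
    [0, 0, 0, 0, 0.6]
  ]
}}

```text
time_s: 5.75
ee_pos: [628.8, -152.7, 91.8]
ee_rot: [180.0, 0.0, 90.0]
force: [0.4, 0.1, -1.0]
gripper_width: 65.2
gripper_force: 0.0
```

{"name": "apply_moves", "arguments": {
  "deltas": [
    [0, 0, -0.02, 0, 0.6],
    [0, 0, -0.05, 0, 0.6],
    [0, 0, -0.08, 0, 1],
    [0, 0, -0.1, 0, 1],
    [0, 0, -0.1, 0, 1]
  ]
}}

```text
time_s: 6.25
ee_pos: [630.6, -153.2, 195.4]
ee_rot: [179.6, 0.1, 90.0]
force: [0.8, -0.7, -0.1]
gripper_width: 91.0
gripper_force: 0.0
```

{"name": "apply_moves", "arguments": {
  "deltas": [
    [-0.02, -0.035, 0, 0, 1],
    [-0.04, -0.07, 0, 0, 1],
    [-0.06, -0.105, 0, 0, 1],
    [-0.08, -0.14, 0, 0, 1],
    [-0.1, -0.173, 0, 0, 1]
  ]
}}

```text
time_s: 6.75
ee_pos: [453.4, -252.8, 190.3]
ee_rot: [-179.9, -0.1, 90.0]
force: [0.0, -0.9, -0.5]
gripper_width: 91.1
gripper_force: 0.0
```

{"name": "apply_moves", "arguments": {
  "deltas": [
    [0, 0, 0.0, 0, 1],
    [0, 0, 0, 0, 1]
  ]
}}

```text
time_s: 6.95
ee_pos: [455.1, -252.8, 191.1]
ee_rot: [-180.0, -0.1, 89.9]
force: [-0.2, -0.6, 0.4]
gripper_width: 91.0
gripper_force: 0.0
```

```bash
python3 - <<'E'
from h import *
a=cams.grab_frame("top");b=cams.grab_frame("side")
v=np.hstack([cv2.resize(cv2.convertScaleAbs(i,alpha=1.8),None,fx=f,fy=f,interpolation=cv2.INTER_CUBIC) for i,f in((a[150:270,360:460],4),(b[230:350,300:400],4))])
cv2.imwrite("pics/v1.png",v)
E
```

```text
(no output)
```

View pics/v1.png

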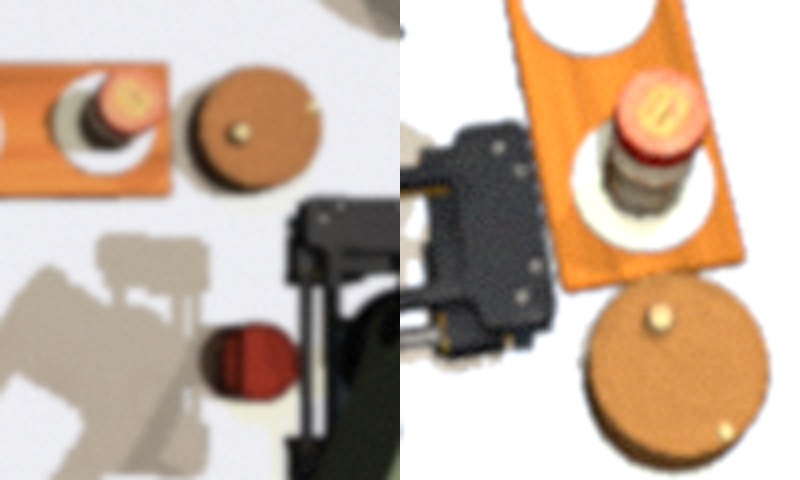

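```bash
python3 - <<'E'
from h import *
print(plane("top",(360+131/4-.4,150+99/4-.4),125),plane("side",(300+261/4-.4,230+115/4-.4),125))
E
```

```text
[ 628.1958804  -151.68201909  125.        ] [ 626.81933324 -156.34945564  125.        ]
```

{"name": "apply_moves", "arguments": {
  "deltas": [
    [0, 0.001, 0.04, 0, 1],
    [0, 0.001, 0.08, 0, 1],
    [0, 0.001, 0.12, 0, 1],
    [0, 0.001, 0.15, 0, 1],
    [0, 0.001, 0.161, 0, 1]
  ]
}}

```text
time_s: 7.55
ee_pos: [455.8, -250.9, 27.6]
ee_rot: [-179.7, -0.2, 90.1]
force: [-0.6, -0.5, -0.3]
gripper_width: 91.4
gripper_force: 0.0
```

{"name": "apply_moves", "arguments": {
  "deltas": [
    [0, 0, 0, 0, 0.8],
    [0, 0, 0, 0, 0.6],
    [0, 0, 0, 0, 0.4],
    [0, 0, 0, 0, 0.3],
    [0, 0, 0, 0, 0.2]
  ],
  "grip_force": 15
}}

```text
time_s: 8.05
ee_pos: [457.0, -253.0, 32.0]
ee_rot: [179.9, 0.1, 90.0]
force: [-1.1, -1.1, 3.1]
gripper_width: 55.7
gripper_force: 3.9
```

{"name": "apply_moves", "arguments": {
  "deltas": [
    [0, 0, 0, 0, -1],
    [0, 0, 0, 0, -1],
    [0, 0, 0, 0, -1],
    [0, 0, 0, 0, -1]
  ]
}}

```text
time_s: 8.45
ee_pos: [456.9, -253.0, 31.9]
ee_rot: [180.0, 0.0, 90.0]
force: [-0.6, -0.2, 6.0]
gripper_width: 55.4
gripper_force: 15.0
```

{"name": "apply_moves", "arguments": {
  "deltas": [
    [0, 0, -0.015, 0, -1],
    [0, 0, -0.035, 0, -1],
    [0, 0, -0.06, 0, -1],
    [0.015, 0, -0.07, 0, -1],
    [0.04, 0, -0.07, 0, -1]
  ],
  "grip_force": 25
}}

```text
time_s: 8.95
ee_pos: [457.9, -213.0, 102.4]
ee_rot: [179.8, 0.1, 89.9]
force: [1.0, 1.1, -1.1]
gripper_width: 55.3
gripper_force: 25.0
```

{"name": "apply_moves", "arguments": {
  "deltas": [
    [0.04, 0, 0, 0, -1],
    [0.08, 0, 0, 0, -1],
    [0.12, 0, 0, 0, -1],
    [0.15, 0, 0, 0, -1],
    [0.173, 0, 0, 0, -1]
  ]
}}

```text
time_s: 9.45
ee_pos: [455.5, -37.0, 100.4]
ee_rot: [-179.9, -0.0, 90.1]
force: [0.3, -0.5, -1.1]
gripper_width: 55.3
gripper_force: 25.0
```

{"name": "apply_moves", "arguments": {
  "deltas": [
    [0, 0.02, 0, 0, -1],
    [0, 0.06, 0, 0, -1],
    [0, 0.1, 0, 0, -1],
    [0, 0.14, 0, 0, -1],
    [0, 0.162, 0, 0, -1]
  ]
}}

```text
time_s: 9.95
ee_pos: [621.1, -38.5, 100.2]
ee_rot: [179.9, -0.0, 90.0]
force: [0.0, 0.7, -0.2]
gripper_width: 55.6
gripper_force: 25.0
```

{"name": "apply_moves", "arguments": {
  "deltas": [
    [0, 0, 0.01, 0, -1],
    [0, 0, 0.02, 0, -1],
    [0, 0, 0.035, 0, -1],
    [0, 0, 0.045, 0, -1],
    [0, 0, 0.045, 0, -1]
  ]
}}

```text
time_s: 10.45
ee_pos: [615.8, -39.4, 53.8]
ee_rot: [-179.7, -0.0, 90.0]
force: [0.6, -0.1, -0.4]
gripper_width: 55.1
gripper_force: 25.0
```

{"name": "apply_moves", "arguments": {
  "deltas": [
    [0, 0, 0, 0, -1],
    [0, 0, 0, 0, -1]
  ]
}}

```text
time_s: 10.65
ee_pos: [618.9, -39.8, 56.7]
ee_rot: [179.9, 0.0, 90.0]
force: [0.6, 0.0, -0.0]
gripper_width: 55.3
gripper_force: 25.0
```

{"name": "apply_moves", "arguments": {
  "deltas": [
    [0, 0, 0.002, 0, -1],
    [0, 0, 0.004, 0, -1],
    [0, 0, 0.005, 0, -1],
    [0, 0, 0.006, 0, -1],
    [0, 0, 0.006, 0, -1]
  ]
}}

```text
time_s: 11.15
ee_pos: [618.7, -39.7, 51.0]
ee_rot: [180.0, 0.0, 90.0]
force: [-2.0, 0.4, 5.2]
gripper_width: 55.4
gripper_force: 25.0
```

{"name": "apply_moves", "arguments": {
  "deltas": [
    [0, 0, 0, 0, -1],
    [0, 0, 0, 0, -1]
  ]
}}

```text
time_s: 11.35
ee_pos: [618.7, -39.7, 51.0]
ee_rot: [180.0, 0.0, 90.0]
force: [-2.6, 0.9, 5.2]
gripper_width: 55.1
gripper_force: 25.0
```

{"name": "apply_moves", "arguments": {
  "deltas": [
    [0, 0, 0, 0, 0.4],
    [0, 0, 0, 0, 0.7],
    [0, 0, 0, 0, 1],
    [0, 0, 0, 0, 1]
  ]
}}

```text
time_s: 11.75
ee_pos: [618.7, -39.7, 49.8]
ee_rot: [-180.0, 0.0, 90.0]
force: [-0.2, 1.0, 0.5]
gripper_width: 84.5
gripper_force: 0.0
```

{"name": "apply_moves", "arguments": {
  "deltas": [
    [0, 0, -0.02, 0, 1],
    [0, 0, -0.05, 0, 1],
    [0, 0, -0.09, 0, 1],
    [0, 0, -0.11, 0, 1],
    [0, 0, -0.11, 0, 1]
  ]
}}

```text
time_s: 12.25
ee_pos: [620.9, -39.9, 163.6]
ee_rot: [179.6, 0.0, 90.0]
force: [1.0, -0.2, -0.2]
gripper_width: 91.2
gripper_force: 0.0
```

{"name": "apply_moves", "arguments": {
  "deltas": [
    [0.02, -0.035, 0, 0, 1],
    [0.045, -0.07, 0, 0, 1],
    [0.065, -0.105, 0, 0, 0.6],
    [0.085, -0.14, 0, 0, 0.3],
    [0.108, -0.17, 0, 0, 0.2]
  ]
}}

```text
time_s: 12.75
ee_pos: [445.9, 68.6, 158.4]
ee_rot: [-179.8, 0.0, 90.0]
force: [0.1, 0.4, 1.0]
gripper_width: 70.0
gripper_force: 0.0
```

{"name": "apply_moves", "arguments": {
  "deltas": [
    [0, 0, 0.03, 0, 0.2],
    [0, 0, 0.06, 0, 0.2],
    [0, 0, 0.06, 0, 0.2],
    [0, 0, 0.06, 0, 0.2]
  ]
}}

```text
time_s: 13.15
ee_pos: [448.3, 68.2, 99.4]
ee_rot: [-179.9, 0.0, 90.0]
force: [-0.1, 0.6, -0.2]
gripper_width: 54.4
gripper_force: 0.0
```

```bash
python3 - <<'E'
from h import *
a=cams.grab_frame("top");b=cams.grab_frame("side")
v=np.hstack([cv2.resize(cv2.convertScaleAbs(i,alpha=1.8),None,fx=f,fy=f,interpolation=cv2.INTER_CUBIC) for i,f in((a[150:270,280:380],4),(b[150:270,250:350],4))])
cv2.imwrite("pics/v2.png",v)
E
```

```text
(no output)
```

View pics/v2.png

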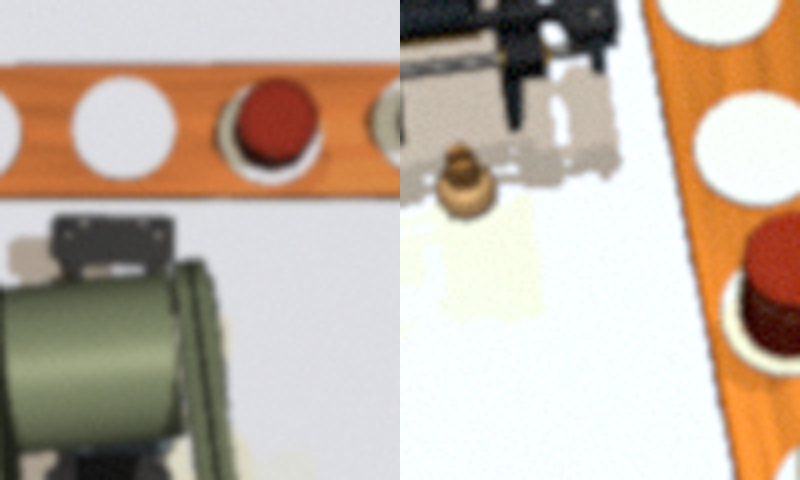

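Tin upright on coaster 3 (lid near (349,180) in the top picture); the fingers straddle the ball stopper's cork. Going down and closing.

```bash
python3 - <<'E'
from h import *
print(plane("top",(280+277/4-.4,150+120/4-.4),91))
E
```

```text
[617.27716497 -38.13792637  91.        ]
```

{"name": "apply_moves", "arguments": {
  "deltas": [
    [0, 0, 0.03, 0, 0.2],
    [0, 0, 0.055, 0, 0.2],
    [0, 0, 0.068, 0, 0.2],
    [0, 0, 0.068, 0, 0.2],
    [0, 0, 0.068, 0, 0.2]
  ]
}}

```text
time_s: 13.75
ee_pos: [449.9, 68.3, 32.9]
ee_rot: [179.9, -0.0, 90.0]
force: [0.7, 0.8, 0.1]
gripper_width: 54.7
gripper_force: 0.0
```

{"name": "apply_moves", "arguments": {
  "deltas": [
    [0, 0, 0, 0, 0],
    [0, 0, 0, 0, -0.15],
    [0, 0, 0, 0, -0.3],
    [0, 0, 0, 0, -0.4],
    [0, 0, 0, 0, -0.5]
  ],
  "grip_force": 10
}}

```text
time_s: 14.25
ee_pos: [448.8, 68.3, 32.1]
ee_rot: [180.0, 0.0, 90.0]
force: [-0.4, 0.7, -0.8]
gripper_width: 23.5
gripper_force: 0.0
```

{"name": "apply_moves", "arguments": {
  "deltas": [
    [0, 0, 0, 0, -0.6],
    [0, 0, 0, 0, -1],
    [0, 0, 0, 0, -1],
    [0, 0, 0, 0, -1],
    [0, 0, 0, 0, -1]
  ]
}}

```text
time_s: 14.75
ee_pos: [448.7, 68.3, 32.0]
ee_rot: [-180.0, 0.0, 90.0]
force: [0.1, 0.4, 1.9]
gripper_width: 18.9
gripper_force: 10.0
```

{"name": "apply_moves", "arguments": {
  "deltas": [
    [0, 0, -0.015, 0, -1],
    [0, 0, -0.04, 0, -1],
    [0, 0, -0.06, 0, -1],
    [0, 0.02, -0.06, 0, -1],
    [0, 0.05, -0.06, 0, -1]
  ],
  "grip_force": 15
}}

```text
time_s: 15.25
ee_pos: [498.3, 68.3, 92.7]
ee_rot: [180.0, 0.0, 90.0]
force: [0.6, -1.1, -0.2]
gripper_width: 18.7
gripper_force: 14.9
```

{"name": "apply_moves", "arguments": {
  "deltas": [
    [-0.001, 0.04, 0, 0, -1],
    [-0.001, 0.08, 0, 0, -1],
    [-0.001, 0.11, 0, 0, -1],
    [-0.001, 0.122, 0, 0, -1],
    [-0.001, 0.122, 0, 0, -1]
  ]
}}

```text
time_s: 15.75
ee_pos: [622.3, 67.2, 91.1]
ee_rot: [180.0, 0.0, 90.0]
force: [-0.2, 0.2, -1.3]
gripper_width: 18.6
gripper_force: 14.9
```

{"name": "apply_moves", "arguments": {
  "deltas": [
    [0, 0, 0.015, 0, -1],
    [0, 0, 0.03, 0, -1],
    [0, 0, 0.036, 0, -1],
    [0, 0, 0.036, 0, -1],
    [0, 0, 0.036, 0, -1]
  ]
}}

```text
time_s: 16.25
ee_pos: [620.6, 67.3, 56.4]
ee_rot: [180.0, 0.0, 90.0]
force: [-0.0, 0.4, -0.9]
gripper_width: 18.5
gripper_force: 14.9
```

```bash
python3 - <<'E'
from h import *
a=cams.grab_frame("top");b=cams.grab_frame("side")
v=np.hstack([cv2.resize(cv2.convertScaleAbs(i,alpha=1.8),None,fx=f,fy=f,interpolation=cv2.INTER_CUBIC) for i,f in((a[150:270,280:380],4),(b[130:250,280:380],4))])
cv2.imwrite("pics/v3.png",v)
E
```

```text
(no output)
```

View pics/v3.png

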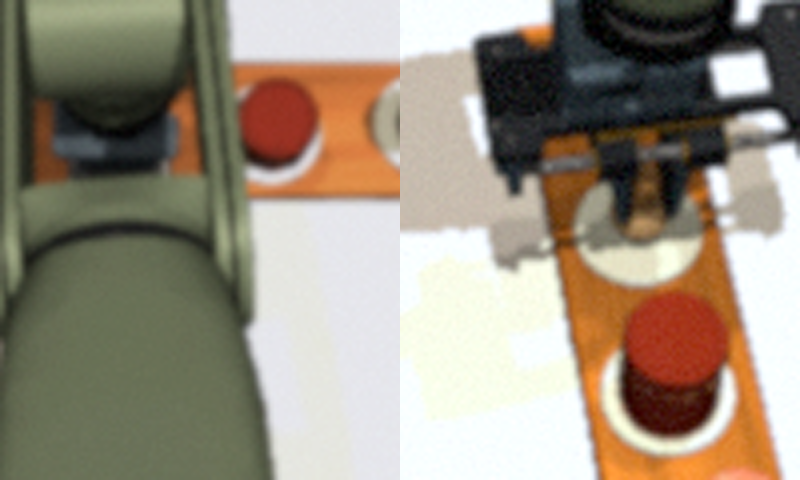

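The stopper hangs upright between the fingers just above the middle of coaster 2. Lower and release.

{"name": "apply_moves", "arguments": {
  "deltas": [
    [0, 0, 0.002, 0, -1],
    [0, 0, 0.004, 0, -1],
    [0, 0, 0.005, 0, -1],
    [0, 0, 0.006, 0, -1],
    [0, 0, 0.006, 0, -1]
  ]
}}

```text
time_s: 16.85
ee_pos: [620.9, 67.3, 50.9]
ee_rot: [180.0, -0.0, 90.0]
force: [-2.3, 0.2, 5.6]
gripper_width: 18.6
gripper_force: 15.1
```

{"name": "apply_moves", "arguments": {
  "deltas": [
    [0, 0, 0, 0, -1]
  ]
}}

```text
time_s: 16.95
ee_pos: [620.8, 67.3, 50.9]
ee_rot: [180.0, -0.0, 90.0]
force: [-1.4, 1.1, 4.6]
gripper_width: 18.3
gripper_force: 15.1
```

{"name": "apply_moves", "arguments": {
  "deltas": [
    [0, 0, 0, 0, -0.4],
    [0, 0, 0, 0, -0.1],
    [0, 0, 0, 0, 0.2],
    [0, 0, 0, 0, 0.2]
  ]
}}

```text
time_s: 17.35
ee_pos: [620.7, 67.3, 49.7]
ee_rot: [-180.0, 0.0, 90.0]
force: [1.0, -0.2, -0.2]
gripper_width: 48.0
gripper_force: 0.0
```

{"name": "apply_moves", "arguments": {
  "deltas": [
    [0, 0, -0.02, 0, 0.2],
    [0, 0, -0.05, 0, 0.2],
    [0, 0, -0.08, 0, 0.2],
    [0, 0, -0.09, 0, 0.2],
    [0, 0, -0.09, 0, 0.2]
  ]
}}

```text
time_s: 17.85
ee_pos: [621.6, 67.3, 141.2]
ee_rot: [179.8, -0.0, 90.0]
force: [0.4, -0.0, -0.7]
gripper_width: 54.8
gripper_force: 0.0
```

{"name": "apply_moves", "arguments": {
  "deltas": [
    [0.03, -0.033, 0, 0, 0.2],
    [0.06, -0.066, 0, 0, 0.2],
    [0.09, -0.099, 0, 0, 0.2],
    [0.12, -0.132, 0, 0, 0.2],
    [0.148, -0.164, 0, 0, 0.2]
  ]
}}

```text
time_s: 18.35
ee_pos: [454.1, 215.8, 137.9]
ee_rot: [-179.8, 0.1, 90.0]
force: [0.2, 0.2, -0.4]
gripper_width: 54.8
gripper_force: 0.0
```

{"name": "apply_moves", "arguments": {
  "deltas": [
    [0, 0, 0.02, 0, 0.2],
    [0, 0, 0.05, 0, 0.2],
    [0, 0, 0.05, 0, 0.2],
    [0, 0, 0.05, 0, 0.2]
  ]
}}

```text
time_s: 18.75
ee_pos: [455.9, 214.9, 88.8]
ee_rot: [-179.8, 0.1, 90.0]
force: [0.8, 0.2, 0.2]
gripper_width: 54.8
gripper_force: 0.0
```

```bash
python3 - <<'E'
from h import *
a=cams.grab_frame("top");b=cams.grab_frame("side")
v=np.hstack([cv2.resize(cv2.convertScaleAbs(i,alpha=1.8),None,fx=f,fy=f,interpolation=cv2.INTER_CUBIC) for i,f in((a[150:270,240:340],4),(b[110:230,250:350],4))])
cv2.imwrite("pics/v4.png",v)
E
```

```text
(no output)
```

View pics/v4.png

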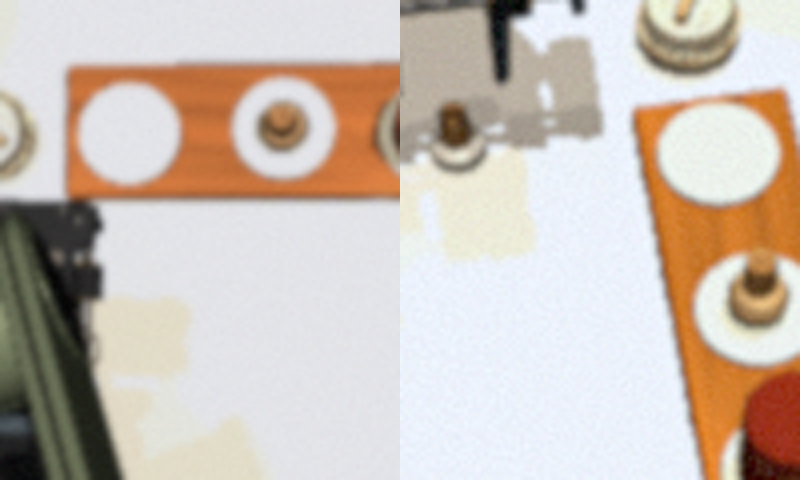

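Ball stopper stands centred on coaster 2. Now the flat stopper: down to about z = 22 and close.

{"name": "apply_moves", "arguments": {
  "deltas": [
    [0, 0, 0.03, 0, 0.2],
    [0, 0, 0.055, 0, 0.2],
    [0, 0, 0.067, 0, 0.2],
    [0, 0, 0.067, 0, 0.2],
    [0, 0, 0.067, 0, 0.2]
  ]
}}

```text
time_s: 19.35
ee_pos: [457.7, 215.5, 23.8]
ee_rot: [179.9, -0.0, 90.0]
force: [0.4, 0.1, 0.0]
gripper_width: 54.8
gripper_force: 0.0
```

{"name": "apply_moves", "arguments": {
  "deltas": [
    [0, 0, 0, 0, 0],
    [0, 0, 0, 0, -0.15],
    [0, 0, 0, 0, -0.3],
    [0, 0, 0, 0, -0.4],
    [0, 0, 0, 0, -0.5]
  ],
  "grip_force": 10
}}

```text
time_s: 19.85
ee_pos: [456.8, 215.3, 23.1]
ee_rot: [180.0, -0.0, 90.0]
force: [-0.7, -0.2, 0.4]
gripper_width: 23.4
gripper_force: 0.0
```

{"name": "apply_moves", "arguments": {
  "deltas": [
    [0, 0, 0, 0, -0.6],
    [0, 0, 0, 0, -1],
    [0, 0, 0, 0, -1],
    [0, 0, 0, 0, -1],
    [0, 0, 0, 0, -1]
  ]
}}

```text
time_s: 20.35
ee_pos: [456.6, 215.2, 22.9]
ee_rot: [-180.0, 0.0, 90.0]
force: [-1.5, -0.9, 0.9]
gripper_width: 18.2
gripper_force: 10.0
```

{"name": "apply_moves", "arguments": {
  "deltas": [
    [0, 0, -0.015, 0, -1],
    [0, 0, -0.04, 0, -1],
    [0, 0, -0.06, 0, -1],
    [-0.005, 0.02, -0.06, 0, -1],
    [-0.012, 0.05, -0.06, 0, -1]
  ],
  "grip_force": 15
}}

```text
time_s: 20.85
ee_pos: [506.5, 203.5, 83.7]
ee_rot: [180.0, -0.0, 90.1]
force: [0.7, -0.8, -1.1]
gripper_width: 18.3
gripper_force: 14.9
```

{"name": "apply_moves", "arguments": {
  "deltas": [
    [-0.009, 0.04, 0, 0, -1],
    [-0.018, 0.08, 0, 0, -1],
    [-0.023, 0.1, 0, 0, -1],
    [-0.023, 0.109, 0, 0, -1],
    [-0.023, 0.109, 0, 0, -1]
  ]
}}

```text
time_s: 21.35
ee_pos: [616.2, 180.2, 82.3]
ee_rot: [-180.0, 0.0, 90.0]
force: [-1.3, 0.7, -0.1]
gripper_width: 18.2
gripper_force: 14.9
```

{"name": "apply_moves", "arguments": {
  "deltas": [
    [0, 0, 0.015, 0, -1],
    [0, 0, 0.03, 0, -1],
    [0, 0, 0.036, 0, -1],
    [0, 0, 0.036, 0, -1],
    [0, 0, 0.036, 0, -1]
  ]
}}

```text
time_s: 21.85
ee_pos: [615.5, 180.7, 47.5]
ee_rot: [180.0, -0.0, 90.0]
force: [0.2, -0.3, -0.0]
gripper_width: 18.1
gripper_force: 14.9
```

```bash
python3 - <<'E'
from h import *
b=cams.grab_frame("side")
cv2.imwrite("pics/v5.png",cv2.resize(cv2.convertScaleAbs(b[90:210,270:390],alpha=1.8),None,fx=4,fy=4,interpolation=cv2.INTER_CUBIC))
E
```

```text
(no output)
```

View pics/v5.png

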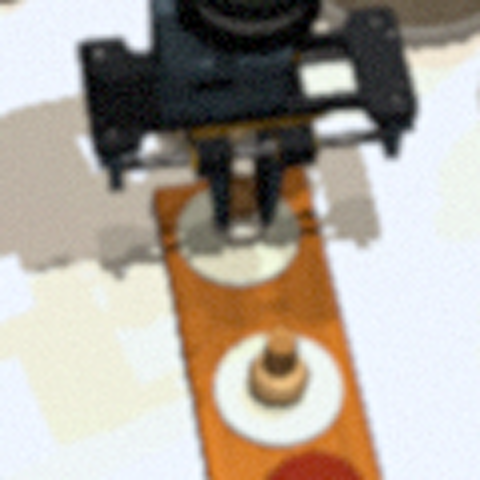

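The flat stopper is held just above coaster 1, near its middle (crop (243,230) against the coaster at (240,232)). Lower and release.

{"name": "apply_moves", "arguments": {
  "deltas": [
    [0, 0, 0.002, 0, -1],
    [0, 0, 0.004, 0, -1],
    [0, 0, 0.005, 0, -1],
    [0, 0, 0.006, 0, -1],
    [0, 0, 0.006, 0, -1]
  ]
}}

```text
time_s: 22.4
ee_pos: [615.8, 180.3, 41.9]
ee_rot: [180.0, -0.0, 90.0]
force: [-1.7, -1.2, 5.1]
gripper_width: 18.3
gripper_force: 15.1
```

{"name": "apply_moves", "arguments": {
  "deltas": [
    [0, 0, 0, 0, -1]
  ]
}}

```text
time_s: 22.5
ee_pos: [615.8, 180.2, 41.9]
ee_rot: [180.0, -0.0, 90.0]
force: [-1.2, -0.3, 6.1]
gripper_width: 18.0
gripper_force: 15.2
```

{"name": "apply_moves", "arguments": {
  "deltas": [
    [0, 0, 0, 0, -0.4],
    [0, 0, 0, 0, -0.1],
    [0, 0, 0, 0, 0.2],
    [0, 0, 0, 0, 0.2]
  ]
}}

```text
time_s: 22.9
ee_pos: [615.7, 180.2, 40.7]
ee_rot: [-180.0, 0.0, 90.0]
force: [0.5, 0.2, -1.4]
gripper_width: 47.2
gripper_force: 0.0
```

{"name": "apply_moves", "arguments": {
  "deltas": [
    [0, 0, -0.02, 0, 0.2],
    [0, 0, -0.06, 0, 0.2],
    [0, 0, -0.1, 0, 0.2],
    [0, 0, -0.14, 0, 0.2],
    [0, 0, -0.15, 0, 0.2]
  ]
}}

```text
time_s: 23.4
ee_pos: [618.1, 181.0, 196.3]
ee_rot: [179.5, -0.1, 90.0]
force: [-0.3, 0.4, 0.3]
gripper_width: 54.7
gripper_force: 0.0
```

{"name": "apply_moves", "arguments": {
  "deltas": [
    [0.025, -0.04, 0, 0, 0.2],
    [0.05, -0.08, 0, 0, 0.2],
    [0.075, -0.12, 0, 0, 0.2],
    [0.1, -0.16, 0, 0, 0.2],
    [0.12, -0.2, 0, 0, 0.2]
  ]
}}

```text
time_s: 23.9
ee_pos: [413.8, 301.0, 190.1]
ee_rot: [-179.9, 0.0, 90.0]
force: [-0.1, 0.6, -1.3]
gripper_width: 54.8
gripper_force: 0.0
```

{"name": "apply_moves", "arguments": {
  "deltas": [
    [0, 0, 0, 0, 0.2],
    [0, 0, 0, 0, 0.2],
    [0, 0, 0, 0, 0.2],
    [0, 0, 0, 0, 0.2],
    [0, 0, 0, 0, 0.2]
  ]
}}

```text
time_s: 24.4
ee_pos: [416.7, 299.8, 190.6]
ee_rot: [-180.0, 0.0, 89.9]
force: [0.3, -0.6, -0.6]
gripper_width: 54.6
gripper_force: 0.0
```

```bash
python3 - <<'E'
from h import *
a=cams.grab_frame("top");b=cams.grab_frame("side")
v=[cv2.convertScaleAbs(i,alpha=1.8) for i in(a,b)]
p=np.zeros((590,800,3),np.uint8)
p[:198,:]=cv2.resize(v[0][155:210,225:447],(800,198),interpolation=cv2.INTER_CUBIC)
s=cv2.rotate(v[1][90:350,300:400],cv2.ROTATE_90_COUNTERCLOCKWISE)
p[200:508,:]=cv2.resize(s,(800,308),interpolation=cv2.INTER_CUBIC)
cv2.imwrite("pics/end.png",p)
E
```

```text
(no output)
```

View pics/end.png

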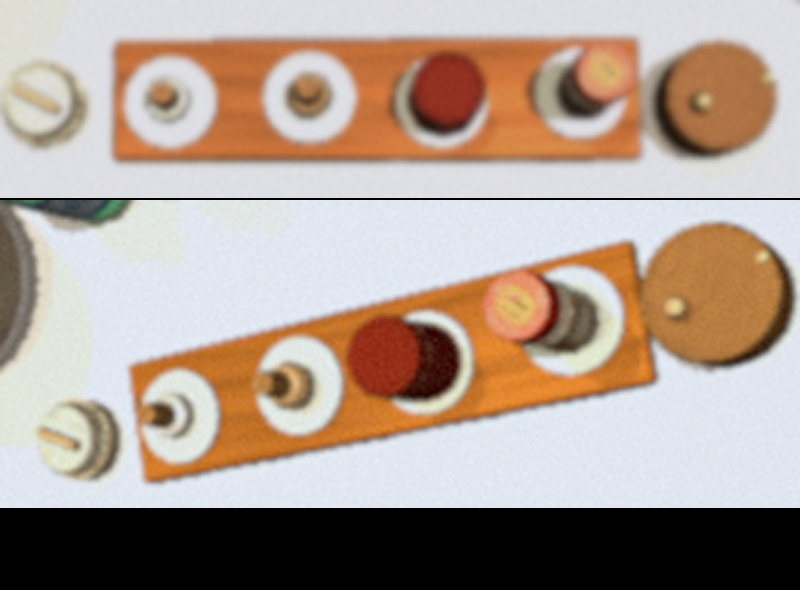

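All four stand upright and centred on their coasters (top row, left to right: flat (168,100), ball (308,96), tin (448,91), jar (603,72)). The salt cellar and timer are unmoved.

```bash
python3 -c "
from workcell import env
print(env.job_done())"
```

```text
the job is handed in; nothing more can be done
None
```

The job is handed in: from the salt cellar's end, the spice jar, tea tin, ball stopper and flat stopper stand upright and centred on coasters 4, 3, 2 and 1, and the salt cellar and timer look unmoved; `env.job_done()` gave no verdict.

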